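Hang the basket tag on the revolving tag tree

ROBOT

A 7-joint arm with a two-finger parallel gripper is mounted at the origin on the work surface. World frame = base frame: x ahead of the robot, y to its left, z up, the work surface at z = 0. Lengths are in m, angles in rad, forces in N, time in s.
With the tool pointing down it reaches from about 0.35 to 0.775 m from the base axis. Payload 3.1 kg.
Tool frame: the origin (TCP) lies midway between the tips of the shut fingers; the grasp point (between the pads) lies 19 mm behind it; z points along the fingers, y is the line along which they close (so a half turn about z gives the same grasp; the last joint's range is limited). The gripper opens to 85 mm and grips with 20 to 120 N. Pads are 22 mm wide; open, the fingers measure 114 mm over their backs; the gripper's body (76 mm by 85 mm) begins 54 mm behind the grasp point. The pads swing forward as they close: fully open they stand 13 mm farther back than shut.
Start: joints at [1.08, 0.311, 0.014, 1.512, -0.004, 1.319, -0.027], TCP at [0.239, -0.496, 0.193] pointing down, gripper open.
Joint ranges: [-2.7, 2.7], [-0.3, 1.91], [-1.27, 1.3], [0.12, 2.57], [-1.44, 4.58], [0.2, 2.03], [-3.05, 3.05]. Speed limits (rad/s): [2.79, 2.79, 3.14, 3.14, 3.14, 3.14, 3.14].

INTERFACE

Orientations are given as [roll, pitch, yaw] about the fixed x, y, z axes, in that order (R = Rz(yaw) Ry(pitch) Rx(roll)).
In Python, from plant import ctrl gives the robot as it stands.
- The arm moves only by the tool move_arm, never from a script. Its argument "targets" is a list of rows, each an object with "claw": the gripper command: -1 is shut, 1 is fully open, values between are in proportion; "offset": the shift along the tool's x, y, z each as a share of 0.04 m, from -1 to 1, a list of three; "roll": the turn about the tool's z as a share of 6 degrees, from -1 to 1. A call has 1 to 8 rows; each row shifts and turns the commanded pose from where the row before left it, along the tool's axes as they then stand; what a row does not reach is not made up. A row lasts 1/10 s, in which the tool goes at most 50 mm and 8.59 degrees, less where a joint would pass 70% of its speed; a pose out of reach is approached as far as the arm can. A call with a number of a shift or a turn outside -1 to 1 is refused whole. A call with a gripper value outside its range is refused whole. The fingers move at their own pace and stop on an object; "squeeze" is the grip in N (left out, the last holds). Time passes only in rows, so rows that do not move let the fingers close. It gives the time, the measured TCP pose, the force, the opening and the grip force at its end, in the units of the state.
- ctrl.read_state(): the state, without advancing time (a new reading comes with each control period).
- ctrl.camera(name): name is "scene" or "side" or "wrist"; returns a dict with "color" (384x512x3 uint8, red, green, blue), "fov_y" (degrees; the focal length in pixels is half the picture's height over the tangent of half this angle, whatever the lens; pixels are square), "cx", "cy" (the principal point, pixels), "extrinsics" (4x4, takes a point from camera to world coordinates). Camera axes: x right, y down, z forward; pixel columns grow to the right and rows downward; lengths in m; the calibration is good to about 2 mm. The wrist camera is an equidistant fisheye: a pixel r from the principal point sees the ray r / f radians off the axis. A picture is of the moment at which its call begins. There is no depth.
- ctrl.close_job(): hands the job in; it is judged then, once.
The state is a dict: "t": time; "joints": joint angles; "dq": joint speeds; "effort": joint torques, N m; "tcp_pos": TCP position; "tcp_rot": TCP orientation; "wrist_force": force on the tool from outside, world axes, zero at the start; "wrist_torque": the same for the moment, N m; "finger_gap": opening from 0.0 (shut) to 1.0 (fully open); "grip_force": force on a finger pad.
Only numpy, scipy, OpenCV 4.12 (cv2) and the standard library are available. Lean on these libraries where they do the work, as an engineer would, in place of code of your own. Each camera call takes 0.05 s, during which the arm holds its last target. There are 200 camera calls.

TASK

First turn the tag tree until its free branch is right over the tongue on its foot; then take the loose tag from its stand, thread its slot onto that branch and slide it in past the sprung catch, so that it hangs there upright between the catch and the hub, with the catch sprung up again and the branch still over the tongue. Be gentle, feel for the branch rather than shoving against the tree (never 20 N or more), and leave the other things where they are.

Things in the scene. Friction and masses are not known exactly. Their poses are not given: they have to be found in the camera images.
- tree_base: Fixed foot of the tag tree: wooden disc, diameter 150, 15 high, tongue along its own -x. Origin: centre of the underside, on the upright turning axis. On it turns a head with 4 level branches at one height. That height is set by hand, differs each time and is NOT measured: the rods' axis lies 150 to 182 above the table, to be felt or seen. The head holds its height under loads below 100 N.
- tongue (a point): Tip of the foot's wooden tongue (18 wide, 12 high), 115 from the turning axis, on its top. Three of the four branches carry tags like the loose one, fixed, centred 47 from the axis, tops 44 above and feet 76 below the rods' axis; the fourth branch is free.
- tree (a joint): Angle of the head, rad, counter-clockwise from above: 0 or 6.283 (the same place) with the free branch right over the tongue, 3.14 pointing the opposite way. Stiff: about 0.3 N m turns it (3 N near a tip), stays where left; stops at -0.7 and 6.98. Branches: steel rods, diameter 8, 90 degrees apart, round tips 125 from the axis; hub diameter 28, its top 8 above the rods' axis.
- catch (a joint): Sprung barb on top of the free branch, rad: 0 up, grows as pressed down into the rod (0.25 to 0.3 as a tag passes). It rises from the rod 92 from the axis to 13 above the rod's top at 63 from the axis. A tag slid inwards presses it down (4 to 9 N of push) and it springs up behind it. Stop ring, diameter 18, outer face 35 from the axis: behind the barb the slot centre is 39 to 57 from the axis.
- tag_slot (a point): Centre of the loose tag's hanging slot. Upright plywood plate 8 thick (own x), 56 wide (own y), 120 high (own z up), about 60 g. Slot 26 wide, 16 high, through the thickness, on the middle of the width, centre 72 above the foot: too low to pass the raised barb. Solid wood 40 high above the slot, to be gripped across the thickness. Starts in the stand's groove, foot 12 above the table.
- stand: Fixed wooden stand, 70 x 90 (own x, y), 34 high, with a groove 10 wide and 22 deep along its own y in which the tag stands. Origin: centre of the underside.
- soap_box: Bystander: small closed paper soap box, 55 x 90 x 35 high. Origin: centre of the underside.
- tin: Bystander: flat round tin, diameter 68, 40 high. Origin: centre of the underside.
- jar: Bystander: glass jar, diameter 68, 85 high. Origin: centre of the underside.
- paper_roll: Bystander: paper roll standing on end, diameter 110, 100 high. Origin: centre of the underside.
- paper_roll2: Bystander: second paper roll, the same. Origin: centre of the underside.
- soap_bottle: Bystander: soap bottle, diameter 68, 190 high. Origin: centre of the underside.
- dish: Bystander: small white bowl, diameter 100, 40 high. Origin: centre of the underside.

How it is judged:
On the way, in this order (a step that is already met when the one before it is completed fails the run):
1. the free branch is over the tongue (within 0.2 rad) ((value of joint tree between -0.2 and 0.2 rad or value of joint tree between 6.0832 and 6.4832 rad)), for 0.2 s.
2. the loose tag, on the branch, presses the catch down (value of joint catch above 0.15 rad and contact force between tag and tree_base above 0.5 N and (value of joint tree between -0.35 and 0.35 rad or value of joint tree between 5.9332 and 6.6332 rad)), for 0.02 s.
At the end, for the whole second after the job is handed in: The tag hangs at rest on the free branch, upright within 15 deg, slot centre 30 to 66 mm from the tree axis towards the tongue, within 35 mm sideways, 135 to 190 mm above the table; catch up again (under 0.08 rad); free branch over the tongue within 0.35 rad ((value of joint tree between -0.35 and 0.35 rad or value of joint tree between 5.9332 and 6.6332 rad) and x of tag_slot in the frame of tree_base between -0.066 and -0.03 m and y of tag_slot in the frame of tree_base between -0.035 and 0.035 m and height (world z) of tag_slot between 0.135 and 0.19 m and angle between tag_slot's own z axis and vertical below 0.26 rad and contact force between tag and tree_base above 0.1 N and value of joint catch below 0.08 rad and linear speed of tag below 0.03 m/s and velocity of joint tree between -0.1 and 0.1 rad/s); the robot touches nothing.
It fails at once if the tag presses on the tree with more than 20 N (contact force between tag and tree_base above 20 N).
It fails at once if the fingers or the arm press on the tree with more than 20 N (contact force between any of the fingers, the arm and tree_base above 20 N).
It fails at once if a bystander is moved by more than 30 mm (distance of any of soap_box, tin, jar, paper_roll, paper_roll2, soap_bottle, dish from where it was at the start of the episode above 0.03 m).
It also fails if it takes over 72 s, if anything falls off the work surface, if the arm or the gripper's body presses on something with over 40 N, if the wrist force passes 120 N, or if a joint passes its speed limit or range.

## Working session

There is one attempt and no reset: what is moved stays moved. The work goes in short steps, Python scripts to look and compute and a tool call to move; the robot and the scene stay as the last step left them, time stands still between calls to the robot, and variables do not carry over. Pictures are saved under pics/ and viewed, at most 10 in all, crops included, and the job is handed in when it is done.

Besides the shell and the picture viewer there is one more tool, called as a command line: name --argument value ..., lists and objects as JSON in quotes. move_arm: Moves the arm, as the interface text tells. Its arguments: {"type":"object","properties":{"targets":{"type":"array"},"squeeze":{"type":"number"}},"required":["targets"]}

```bash
mkdir -p pics; ls
cat > h.py <<'E'
import numpy as np, cv2, pickle
from plant import ctrl
def grab(n,tag):
    c=ctrl.camera(n); pickle.dump(c,open(f'pics/{tag}.pkl','wb'))
    cv2.imwrite(f'pics/{tag}.png',c['color'][:,:,::-1]); return c
def load(tag): return pickle.load(open(f'pics/{tag}.pkl','rb'))
def ray(c,u,v,fish=False):
    f=c['color'].shape[0]/2/np.tan(np.radians(c['fov_y'])/2)
    x,y=(u-c['cx'])/f,(v-c['cy'])/f
    if fish:
        r=np.hypot(x,y); d=np.array([x/r*np.sin(r),y/r*np.sin(r),np.cos(r)]) if r>1e-9 else np.array([0,0,1.])
    else: d=np.array([x,y,1.])
    E=np.array(c['extrinsics']); d=E[:3,:3]@d
    return E[:3,3],d/np.linalg.norm(d)
def onz(c,u,v,z,fish=False):
    o,d=ray(c,u,v,fish); return o+d*(z-o[2])/d[2]
def tri(*rays):
    A=np.zeros((3,3));b=np.zeros(3)
    for o,d in rays:
        P=np.eye(3)-np.outer(d,d);A+=P;b+=P@o
    p=np.linalg.solve(A,b); return p,[np.linalg.norm((np.eye(3)-np.outer(d,d))@(p-o)) for o,d in rays]
def proj(c,p,fish=False):
    f=c['color'].shape[0]/2/np.tan(np.radians(c['fov_y'])/2)
    E=np.array(c['extrinsics']); q=E[:3,:3].T@(np.array(p)-E[:3,3])
    if fish:
        r=np.hypot(q[0],q[1]); th=np.arctan2(r,q[2]); return c['cx']+f*th*q[0]/r, c['cy']+f*th*q[1]/r
    return c['cx']+f*q[0]/q[2], c['cy']+f*q[1]/q[2]
E
python3 - <<'E'
from h import *
a=grab('scene','s0');b=grab('side','d0')
for c in(a,b): print(c['fov_y'],c['cx'],c['cy'],np.round(c['extrinsics'],3).tolist())
cv2.imwrite('pics/ab0.png',cv2.resize(np.hstack([a['color'],b['color']])[:,:,::-1],(800,300)))
print(ctrl.read_state())
E
```

```text
pics
42.25013488723826 259.0840814860623 190.20298853193796 [[0.509, 0.494, -0.705, 1.626], [0.861, -0.277, 0.427, -0.647], [0.015, -0.824, -0.566, 0.962], [0.0, 0.0, 0.0, 1.0]]
55.845249977686564 253.9947777817646 188.12285309598704 [[-0.853, -0.255, 0.456, 0.027], [-0.523, 0.425, -0.739, 0.913], [-0.005, -0.869, -0.495, 0.717], [0.0, 0.0, 0.0, 1.0]]
{'t': 0.1, 'joints': array([ 1.08027831,  0.31164022,  0.01399056,  1.51290953, -0.00438569,
        1.3191827 , -0.0272079 ]), 'dq': array([-1.42566586e-03, -1.04237674e-03, -6.57739938e-05, -3.12640907e-03,
       -2.85597102e-04,  1.29040850e-03, -1.08389610e-03]), 'effort': array([ 8.51015720e-04, -3.80851829e+01,  1.46682118e-01, -2.31241000e+01,
        1.22754919e-02,  8.13809806e-03, -3.66303834e-05]), 'tcp_pos': array([ 0.23833217, -0.49486396,  0.1915276 ]), 'tcp_rot': array([-3.13948580e+00,  1.01737958e-04,  4.48892580e-01]), 'wrist_force': array([ 0.54761168,  0.22122847, -0.71145196]), 'wrist_torque': array([-0.01996115,  0.03751919, -0.00781627]), 'grip_force': 0.0, 'finger_gap': 1.000396473656427}
```

View pics/s0.png

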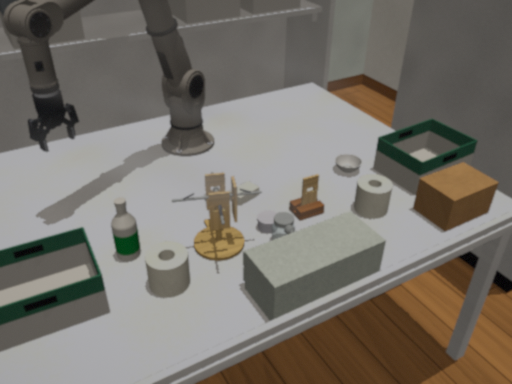

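View pics/d0.png

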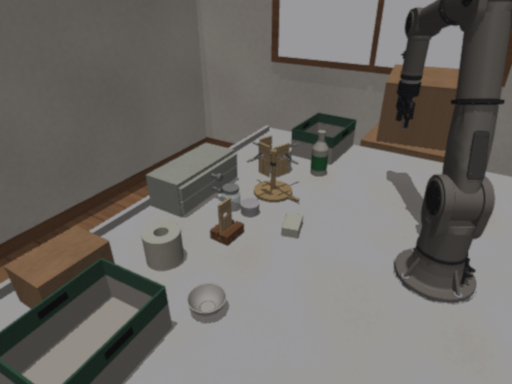

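The scene view shows the tree foot at about (219,240) and the stand at about (307,206). In the side view they are at (273,190) and (227,230). I need to zoom in on both.

Run:
```python
from h import *
a=load('s0')['color'];b=load('d0')['color']
A=cv2.resize(a[160:265,165:265],(400,420),interpolation=3)
B=cv2.resize(b[125:230,225:325],(400,420),interpolation=3)
cv2.imwrite('pics/z0.png',np.hstack([A,B])[:,:,::-1])
for z in (0,0.015): print(onz(load('s0'),219,241,z),onz(load('d0'),273,190,z))
print(onz(load('s0'),307,207,.017),onz(load('d0'),227,231,.017))
```

```text
[ 5.98953496e-01 -1.60984871e-01  1.11022302e-16] [ 0.61538524 -0.1838251   0.        ]
[ 0.61497614 -0.16856095  0.015     ] [ 0.6030907  -0.16089977  0.015     ]
[0.6062347  0.15130898 0.017     ] [0.60063006 0.15107162 0.017     ]
```

View pics/z0.png

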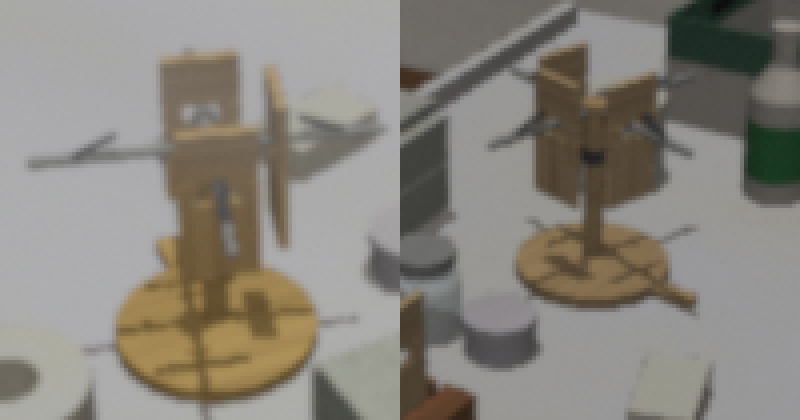

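Zoom: in the scene, the tongue sits left-behind (≈(206,221)) and the free branch with the barb points left, tip ≈(172,200.5). In the side view the tongue tip is ≈(299,200) and the free branch tip ≈(397.5,144.5)/4-scale, upper right. Next I measure.

Run:
```python
from h import *
a=load('s0');b=load('d0')
def disc(c,win,lo,hi):
    x0,y0,x1,y1=win; h=cv2.cvtColor(c['color'],cv2.COLOR_RGB2HSV)[y0:y1,x0:x1]
    m=cv2.inRange(h,lo,hi); return m
S=lambda u,v:(165+u/4,160+v/4); D=lambda u,v:(225+(u-400)/4,125+v/4)
# disc rim extremes at top z=.015
L=onz(a,*S(117,318),.015);R=onz(a,*S(318,318),.015);print('scene rim',L,R,(L+R)/2,np.linalg.norm(L-R))
L=onz(b,*D(517,258),.015);R=onz(b,*D(670,262),.015);print('side rim',L,R,(L+R)/2,np.linalg.norm(L-R))
print('tongue',onz(b,*D(693,295),.012),onz(a,*S(163,240),.012))
for nm,s,d in [('free',(28,162),(692,77)),('right/leftlow',(385,130),(490,147)),('front/ul',(233,255),(512,72)),('back/lr',(188,50),(690,155))]:
    p,e=tri(ray(a,*S(*s)),ray(b,*D(*d)));print(nm,p,np.round(e,4))
```

```text
scene rim [ 0.57320727 -0.22852578  0.015     ] [ 0.64581557 -0.10042632  0.015     ] [ 0.60951142 -0.16447605  0.015     ] 0.14724617918405333
side rim [ 0.66740456 -0.12676199  0.015     ] [ 0.53666798 -0.19633206  0.015     ] [ 0.60203627 -0.16154702  0.015     ] 0.14809472480421695
tongue [ 0.49320298 -0.15680208  0.012     ] [ 0.50220681 -0.15758476  0.012     ]
free [ 0.56448675 -0.28175613  0.16990134] [0.0012 0.0012]
right/leftlow [ 0.64937704 -0.05029434  0.16919588] [0.0018 0.0018]
front/ul [ 0.72228526 -0.20643893  0.16853498] [0.0012 0.0012]
back/lr [ 0.49111113 -0.12459583  0.17032535] [0.0007 0.0007]
```

Branch tips agree within 2 mm in both views. The axis is about (0.607,-0.166), rod height about 0.1695, tongue heading about 175.5°, and the free branch about 250°, so the tree joint is about +1.30. I'll push it clockwise. First I locate the bystanders and the stand.

Run:
```python
from h import *
a=load('s0');b=load('d0')
print('bottle',tri(ray(a,125,240),ray(b,319.5,158)), onz(a,125,240,.055),onz(b,319.5,158,.055),'top',tri(ray(a,121.5,203),ray(b,322,134)))
print('roll L',onz(a,166.5,255,.1)); print('roll R',onz(a,376,184,.1),onz(b,161,233,.1))
print('tin',onz(a,265,219,.02),onz(b,250,207,.02)); print('jar',onz(a,284,219,.08),onz(b,231,189,.08))
print('soap',onz(a,249,189,.035),onz(b,292,222,.03)); print('dish',onz(a,348,161,.04),onz(b,207,297,.04))
A=cv2.resize(a['color'][165:225,275:335],(400,400),interpolation=3)
B=cv2.resize(b['color'][190:250,195:255],(400,400),interpolation=3)
cv2.imwrite('pics/z1.png',np.hstack([A,B])[:,:,::-1])
```

```text
bottle (array([ 0.52680454, -0.41900863,  0.06289667]), [np.float64(0.005445729488053381), np.float64(0.005445729488053474)]) [ 0.52449674 -0.41500163  0.055     ] [ 0.53202515 -0.44474789  0.055     ] top (array([ 0.51869582, -0.40712899,  0.17826879]), [np.float64(0.0023704922654177846), np.float64(0.0023704922654179342)])
roll L [ 0.6888194  -0.35326449  0.1       ]
roll R [0.70256755 0.34079398 0.1       ] [0.68732383 0.34575026 0.1       ]
tin [ 0.59690697 -0.0006089   0.02      ] [ 0.61059388 -0.00501789  0.02      ]
jar [0.68954293 0.00612825 0.08      ] [0.6805333  0.00879087 0.08      ]
soap [0.44905014 0.02657163 0.035     ] [0.43554647 0.01417456 0.03      ]
dish [0.47449653 0.42221127 0.04      ] [0.46643163 0.42519931 0.04      ]
```

View pics/z1.png

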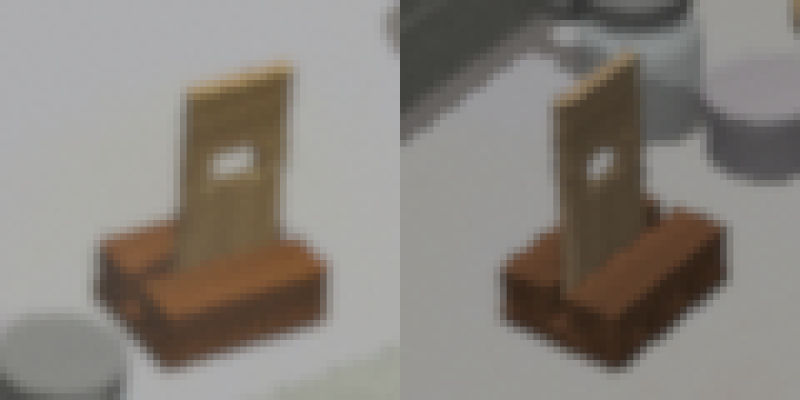

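The tag stands upright in the groove with its top edge at scene (185,92)–(292,67) and side (557,103)–(640,60) in the crop. Next: triangulate those.

Run:
```python
from h import *
a=load('s0');b=load('d0')
S=lambda u,v:(275+u/6.667,165+v/6.667); D=lambda u,v:(195+(u-400)/6.667,190+v/6.667)
r={}
for n,s,d in [('L',(186,94),(636,56)),('R',(291,66),(556,101)),('slot',(233,162),(600,163)),('mid',(238,80),(597,78))]:
    p,e=tri(ray(a,*S(*s)),ray(b,*D(*d)));print(n,p,np.round(e,4)); r[n]=p
d=r['R']-r['L'];print(np.linalg.norm(d),np.degrees(np.arctan2(d[1],d[0])))
# stand groove direction from stand top edges
p=[onz(a,*S(97,245),.034),onz(a,*S(145,295),.034),onz(a,*S(327,260),.034),onz(a,*S(163,322),.034)]
print(p)
q=[onz(b,*D(617,305),.034),onz(b,*D(727,225),.034),onz(b,*D(503,270),.034)];print(q)
```

```text
L [0.59987061 0.12878802 0.12829718] [0.0019 0.0019]
R [0.60671292 0.18287797 0.13048929] [0.0022 0.0022]
slot [0.60325908 0.15676096 0.08296239] [0.002 0.002]
mid [0.6032049  0.15555516 0.12936173] [0.0019 0.0019]
0.05456505125890411 82.79044830404113
[array([0.57392886, 0.10457084, 0.034     ]), array([0.61853175, 0.10207116, 0.034     ]), array([0.63806669, 0.19361057, 0.034     ]), array([0.64005487, 0.09755334, 0.034     ])]
[array([0.5710591 , 0.18880212, 0.034     ]), array([0.56204295, 0.1086629 , 0.034     ]), array([0.63308684, 0.19445739, 0.034     ])]
```

Tag centre is (0.603,0.1555), top about 0.130 (expected 0.132), slot about 0.083 (expected 0.084), face normal about 173°. I'm moving on to the push, going over the bottle first with fingers shut.

move_arm --targets '[{"claw": -1, "offset": [0, 0, -0.8], "roll": 0}, {"claw": -1, "offset": [0, 0, -0.8], "roll": 0}, {"claw": -1, "offset": [0.9, -0.1, 0], "roll": 0}, {"claw": -1, "offset": [0.9, -0.1, 0], "roll": 0}, {"claw": -1, "offset": [0.9, -0.1, 0], "roll": 0}, {"claw": -1, "offset": [0.9, -0.1, 0], "roll": 0}, {"claw": -1, "offset": [0.9, -0.1, 0], "roll": 0}, {"claw": -1, "offset": [0.9, -0.1, 0], "roll": 0}]'

```text
t: 0.9
tcp_pos: [0.4237, -0.3791, 0.2559]
tcp_rot: [-3.141, 0.001, 0.449]
wrist_force: [0.7, -0.5, -0.2]
finger_gap: -0.001
grip_force: 0.0
```

move_arm --targets '[{"claw": -1, "offset": [0.9, -0.1, 0], "roll": 0}, {"claw": -1, "offset": [0.9, -0.1, 0], "roll": 0}, {"claw": -1, "offset": [0.9, -0.1, 0], "roll": 0}, {"claw": -1, "offset": [0.9, -0.1, 0], "roll": 0}, {"claw": -1, "offset": [0.9, -0.1, 0], "roll": 0}, {"claw": -1, "offset": [0, 0, 0], "roll": 0}, {"claw": -1, "offset": [0, 0, 0], "roll": 0}]'

```text
t: 1.6
tcp_pos: [0.5766, -0.2829, 0.2552]
tcp_rot: [-3.14, 0.002, 0.451]
wrist_force: [-0.2, -2.0, -0.7]
finger_gap: -0.004
grip_force: 0.0
```

```bash
cat >> h.py <<'E'
from scipy.spatial.transform import Rotation as Ro
def rel(p,yaw=None):
    "remaining shift in tool axes (units of 40 mm) to world point p; rolls to yaw"
    s=ctrl.read_state(); R=Ro.from_euler('xyz',s['tcp_rot']).as_matrix()
    print('t',round(s['t'],2),'tcp',np.round(s['tcp_pos'],4),'rot',np.round(s['tcp_rot'],3),'F',np.round(s['wrist_force'],2),'gap',round(s['finger_gap'],3),'grip',round(s['grip_force'],1),'q',np.round(s['joints'],2))
    print(' shift/40mm',np.round(R.T@(np.array(p)-s['tcp_pos'])/.04,2), '' if yaw is None else ('rolls',np.round(-np.degrees(yaw-s['tcp_rot'][2])/6,2)))
E
python3 -c "
from h import *
rel([.597,-.279,.155],1.449)"
```

```text
t 1.6 tcp [ 0.5766 -0.2829  0.2552] rot [-3.14e+00  2.00e-03  4.51e-01] F [-0.24 -2.01 -0.66] gap -0.004 grip 0.0 q [ 0.52  0.5  -0.15  1.09  0.07  1.56 -0.74]
 shift/40mm [0.51 0.14 2.5 ] ('rolls', np.float64(-9.53))
```

move_arm --targets '[{"claw": -1, "offset": [0.5, 0.14, 0], "roll": 0}, {"claw": -1, "offset": [0, 0, 0.7], "roll": 0}, {"claw": -1, "offset": [0, 0, 0.7], "roll": 0}, {"claw": -1, "offset": [0, 0, 0.6], "roll": 0}, {"claw": -1, "offset": [0, 0, 0.5], "roll": 0}, {"claw": -1, "offset": [0, 0, 0], "roll": 0}, {"claw": -1, "offset": [0, 0, 0], "roll": 0}]'

```text
t: 2.3
tcp_pos: [0.5957, -0.2819, 0.1568]
tcp_rot: [3.141, 0.001, 0.447]
wrist_force: [-0.2, -1.0, 0.5]
finger_gap: -0.001
grip_force: 0.0
```

Run:
```python
from h import *
C=np.array([.607,-.166])
# arc of pusher: rod angle th, pusher centre at r along rod, 20 mm behind (ccw side)
s=ctrl.read_state(); R=Ro.from_euler('xyz',s['tcp_rot']).as_matrix(); p=s['tcp_pos'].copy(); print(p,s['wrist_force'])
for th in list(range(250,174,-5)):
    t=np.radians(th); u=np.array([np.cos(t),np.sin(t)]); n=np.array([-u[1],u[0]])
    q=np.r_[C+.108*u+.020*n,.155]; d=R.T@(q-p)/.04; print(th,np.round(q[:2],3),np.round(d,2)); p=q
```

```text
[ 0.59573068 -0.28192654  0.15682308] [-0.20783093 -1.02122262  0.51827822]
250 [ 0.589 -0.274] [-0.07 -0.25  0.05]
245 [ 0.579 -0.272] [-0.19 -0.15  0.  ]
240 [ 0.57 -0.27] [-0.18 -0.16  0.  ]
235 [ 0.561 -0.266] [-0.16 -0.18  0.  ]
230 [ 0.553 -0.262] [-0.15 -0.19  0.  ]
225 [ 0.545 -0.257] [-0.13 -0.2   0.  ]
220 [ 0.537 -0.251] [-0.11 -0.21  0.  ]
215 [ 0.53  -0.244] [-0.09 -0.22  0.  ]
210 [ 0.523 -0.237] [-0.07 -0.23 -0.  ]
205 [ 0.518 -0.23 ] [-0.05 -0.23 -0.  ]
200 [ 0.512 -0.222] [-0.03 -0.24 -0.  ]
195 [ 0.508 -0.213] [-0.01 -0.24 -0.  ]
190 [ 0.504 -0.204] [ 0.01 -0.24 -0.  ]
185 [ 0.501 -0.195] [ 0.03 -0.24 -0.  ]
180 [ 0.499 -0.186] [ 0.05 -0.23 -0.  ]
175 [ 0.498 -0.177] [ 0.07 -0.23 -0.  ]
```

move_arm --targets '[{"claw": -1, "offset": [-0.07, -0.25, 0], "roll": 0}, {"claw": -1, "offset": [-0.1, -0.07, 0], "roll": 0}, {"claw": -1, "offset": [-0.09, -0.08, 0], "roll": 0}, {"claw": -1, "offset": [-0.09, -0.08, 0], "roll": 0}, {"claw": -1, "offset": [-0.09, -0.08, 0], "roll": 0}, {"claw": -1, "offset": [-0.08, -0.09, 0], "roll": 0}, {"claw": -1, "offset": [-0.08, -0.09, 0], "roll": 0}]'

```text
t: 3.0
tcp_pos: [0.5619, -0.2641, 0.1565]
tcp_rot: [3.142, 0.0, 0.449]
wrist_force: [-0.8, -0.4, -0.1]
finger_gap: -0.002
grip_force: 0.0
```

move_arm --targets '[{"claw": -1, "offset": [-0.08, -0.1, 0], "roll": 0}, {"claw": -1, "offset": [-0.08, -0.1, 0], "roll": 0}, {"claw": -1, "offset": [-0.13, -0.2, 0], "roll": 0}, {"claw": -1, "offset": [-0.11, -0.21, 0], "roll": 0}, {"claw": -1, "offset": [-0.09, -0.22, 0], "roll": 0}, {"claw": -1, "offset": [-0.07, -0.23, 0], "roll": 0}]'

```text
t: 3.6
tcp_pos: [0.523, -0.2351, 0.1566]
tcp_rot: [3.142, 0.0, 0.449]
wrist_force: [-0.4, -0.1, -0.2]
finger_gap: -0.001
grip_force: 0.0
```

Run:
```python
from h import *
a=grab('scene','s1')['color'];b=grab('wrist','w1')['color']
A=cv2.resize(a[150:270,160:280],(400,400),interpolation=3)
B=cv2.resize(b,(400,300))
B=np.vstack([B,np.zeros((100,400,3),np.uint8)])
cv2.imwrite('pics/z2.png',np.hstack([A,B])[:,:,::-1])
rel([0.5,-.18,.155])
```

```text
t 3.7 tcp [ 0.5231 -0.234   0.1568] rot [-3.141 -0.     0.451] F [-0.16  0.13 -0.52] gap -0.001 grip 0.0 q [ 0.51  0.39 -0.17  1.5   0.07  1.26 -0.78]
 shift/40mm [ 0.07 -1.47  0.05]
```

View pics/z2.png

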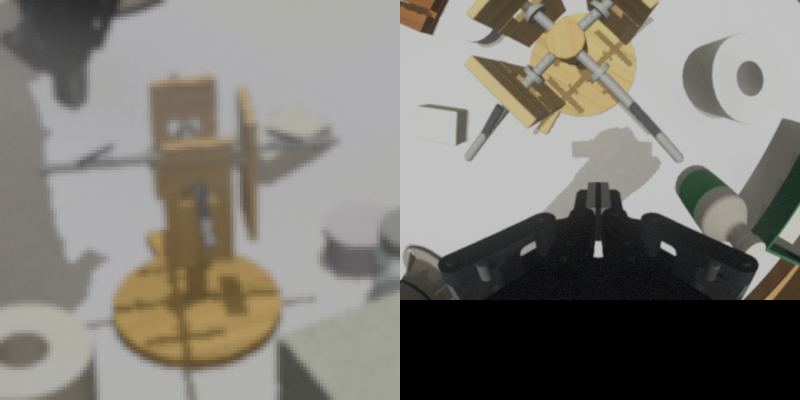

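The wrist view (right) shows the free branch still at about 250°, with its tip near (680,160), and the fingers at (598,185) already past it. So the fingers probably passed under or beside it, and I'm checking the geometry.

Run:
```python
from h import *
a=load('s1');w=load('w1');s=ctrl.read_state();p=s['tcp_pos']
print('tcp proj scene',proj(a,p),'seen (181,181.5)'); print('tcp proj wrist',proj(w,p,True),'seen',(198*1.28,185*1.28))
print(np.round(w['extrinsics'],3).tolist(),w['fov_y'],w['cx'],w['cy'])
W=lambda u,v:((u-400)*1.28,v*1.28)
for n,uv in [('free',(681,160)),('back',(469,158))]:
    for z in (.15,.17,.19): print(n,z,onz(w,*W(*uv),z,True))
print('tri free',tri(ray(a,160+42*.3,150+170*.3),ray(w,*W(681,160),True)))
print('hub',tri(ray(load('d0'),225+(594-400)/4,125+98/4),ray(w,*W(567,38),True)))
print('proj free tip wrist',proj(w,[.5645,-.2818,.17],True),W(681,160))
```

```text
tcp proj scene (np.float64(182.1963961288493), np.float64(191.76032175084663)) seen (181,181.5)
tcp proj wrist (np.float64(254.81372246877783), np.float64(220.3451840752061)) seen (253.44, 236.8)
[[0.434, -0.865, -0.253, 0.586], [-0.901, -0.417, -0.119, -0.203], [-0.002, 0.28, -0.96, 0.339], [0.0, 0.0, 0.0, 1.0]] 65.70646984690485 253.34632676311065 195.65783598494113
free 0.15 [ 0.56229657 -0.29627305  0.15      ]
free 0.17 [ 0.5647877 -0.2864058  0.17     ]
free 0.19 [ 0.56727884 -0.27653855  0.19      ]
back 0.15 [ 0.47797346 -0.11810151  0.15      ]
back 0.17 [ 0.48940044 -0.12711535  0.17      ]
back 0.19 [ 0.50082741 -0.13612919  0.19      ]
tri free (array([ 0.56686022, -0.28302387,  0.17090873]), [np.float64(0.0031894471447809058), np.float64(0.0031894471447808264)])
hub (array([ 0.60835148, -0.16887194,  0.18094218]), [np.float64(0.0009346478276168962), np.float64(0.0009346478276168117)])
proj free tip wrist (np.float64(353.60793863057745), np.float64(202.1651961539941)) (359.68, 204.8)
```

Run:
```python
from h import *
a=load('s1');w=load('w1');p=ctrl.read_state()['tcp_pos']
print(tri(ray(a,181,181.5),ray(w,253.5,234,True)),p)
for dz in (0,.01,.02,.03): print(dz,proj(a,p+[0,0,dz]),proj(w,p+[0,0,dz],True))
g=cv2.cvtColor(a['color'],cv2.COLOR_RGB2GRAY); print(g[172:200,176:190])
gw=cv2.cvtColor(w['color'],cv2.COLOR_RGB2GRAY); print(gw[212:260:2,244:264:2])
```

```text
(array([ 0.52587881, -0.23317474,  0.19184817]), [np.float64(0.002803811995183651), np.float64(0.0028038119951835604)]) [ 0.52308679 -0.23397776  0.15677543]
0 (np.float64(182.1963961288493), np.float64(191.76032175084663)) (np.float64(254.81372246877783), np.float64(220.3451840752061))
0.01 (np.float64(181.94033018050914), np.float64(188.8488922724)) (np.float64(254.85036950601952), np.float64(226.08832112646263))
0.02 (np.float64(181.68219113765628), np.float64(185.91389203604896)) (np.float64(254.89048635771005), np.float64(232.43470684802412))
0.03 (np.float64(181.42195372249427), np.float64(182.95503363723154)) (np.float64(254.93454014175757), np.float64(239.4778464617147))
[[ 90  83  83  82  84  87  91  90  91 108 140 163 168 169]
 [100  84  82  83  85  91  94  92  91 107 139 163 168 169]
 [106  85  84  83  85  92  96  91  92 104 138 162 168 169]
 [111  87  84  83  85  91  96  93  91 105 137 163 168 168]
 [114  88  83  83  86  92  96  93  92 104 138 162 168 169]
 [118  90  83  84  85  91  95  93  93 107 140 163 169 169]
 [121  93  83  82  85  91  94  95  93 112 143 164 169 169]
[... 1573 characters left out ...]
57 158 157]
 [154 158 156 152 154 157 156 156 159 156]
 [154 155 154 154 154 153 155 156 155 156]
 [144 144 145 146 141 144 143 146 145 147]
 [ 83  80  89  70  51  48  59  83  82  82]
 [ 77  80  81  64  42  41  51  77  82  73]
 [ 78  81  81  65  42  43  49  76  78  78]
 [ 79  70  79  63  39  39  49  75  76  79]
 [ 78  75  80  59  40  38  47  75  81  75]
 [ 77  77  74  58  42  36  43  74  79  76]
 [ 79  76  78  58  37  40  47  73  77  76]
 [ 74  78  79  56  38  39  47  75  76  75]
 [ 75  75  75  53  34  44  48  73  72  74]
 [ 76  78  73  52  37  44  38  70  76  75]
 [ 74  77  77  49  37  36  37  74  76  75]
 [ 72  71  72  49  33  36  41  70  75  74]
 [ 76  75  73  52  37  36  40  73  78  75]]
```

Run:
```python
from h import *
a=load('s1');w=load('w1');s=ctrl.read_state();p=s['tcp_pos'];R=Ro.from_euler('xyz',s['tcp_rot']).as_matrix()
E=np.array(w['extrinsics']); print('cam in tool',R.T@(E[:3,3]-p),'axis',R.T@E[:3,2])
for dz in (.01,.02,.025,.03,.035,.04):
    print(dz,[np.round(proj(w,p+R@[x,0,-dz],True),1).tolist() for x in(-.011,0,.011)],[np.round(proj(a,p+R@[x,y,-dz],),1).tolist() for x,y in((.011,0),(.011,.014),(.011,-.014),(-.011,.014),(-.011,-.014))])
```

```text
cam in tool [ 0.06990241 -0.00056104 -0.18194507] axis [-0.2799761  -0.00198018  0.96000493]
0.01 [[254.9, 242.0], [254.9, 226.1], [254.9, 209.4]] [[184.9, 190.1], [181.6, 192.4], [188.2, 187.8], [175.7, 189.9], [182.2, 185.3]]
0.02 [[254.9, 249.0], [254.9, 232.4], [254.9, 215.0]] [[184.7, 187.2], [181.4, 189.5], [187.9, 184.9], [175.4, 187.0], [182.0, 182.4]]
0.025 [[254.9, 252.8], [254.9, 235.9], [255.0, 218.0]] [[184.5, 185.7], [181.2, 188.0], [187.8, 183.4], [175.2, 185.5], [181.9, 181.0]]
0.03 [[255.0, 256.8], [255.0, 239.5], [255.0, 221.2]] [[184.4, 184.2], [181.1, 186.5], [187.7, 181.9], [175.1, 184.0], [181.7, 179.5]]
0.035 [[255.0, 260.9], [255.0, 243.3], [255.0, 224.6]] [[184.3, 182.7], [181.0, 185.0], [187.6, 180.4], [175.0, 182.5], [181.6, 178.0]]
0.04 [[255.0, 265.3], [255.0, 247.3], [255.1, 228.2]] [[184.2, 181.2], [180.8, 183.5], [187.5, 179.0], [174.8, 181.0], [181.5, 176.5]]
```

Run:
```python
from h import *
b=grab('side','d1');s=ctrl.read_state();p=s['tcp_pos'];R=Ro.from_euler('xyz',s['tcp_rot']).as_matrix()
for dz in (0,.02,.04): print(dz,[np.round(proj(b,p+R@[x,y,-dz],),1).tolist() for x,y in((0,0),(.011,.014),(.011,-.014),(-.011,.014),(-.011,-.014))])
u,v=map(int,proj(b,p)); A=cv2.resize(b['color'][v-50:v+25,u-40:u+40],(533,500),interpolation=3)
B=load('w1')['color'][200:260,220:290]; B=cv2.resize(B,(267,229),interpolation=3); B=np.vstack([B,np.zeros((271,267,3),np.uint8)])
cv2.imwrite('pics/z3.png',np.hstack([A,B])[:,:,::-1]); print(u-40,v-50)
```

```text
0 [[302.0, 154.1], [299.0, 152.5], [299.1, 155.5], [304.9, 152.7], [305.1, 155.8]]
0.02 [[302.4, 149.2], [299.3, 147.6], [299.4, 150.6], [305.3, 147.8], [305.4, 150.8]]
0.04 [[302.7, 144.1], [299.7, 142.6], [299.7, 145.5], [305.6, 142.8], [305.8, 145.7]]
262 104
```

View pics/z3.png

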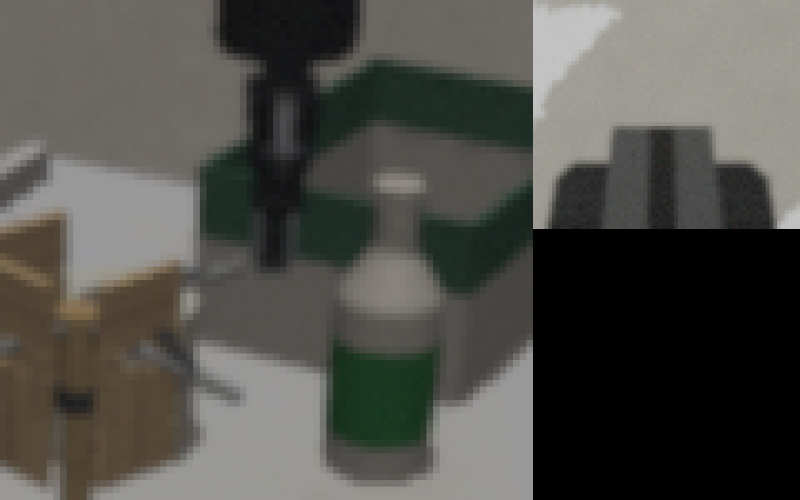

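In the side view the fingertip bottom is at about (303,144.5). All three cameras put the tips about 40 mm above the reported TCP, so they passed over the rod. I'll treat true tip z as reported + 0.04 and check that by touch. I go back over the rod, then lower.

move_arm --targets '[{"claw": -1, "offset": [0, 0, -0.6], "roll": 0}, {"claw": -1, "offset": [0.28, 0.6, 0], "roll": 0}, {"claw": -1, "offset": [0.28, 0.6, 0], "roll": 0}, {"claw": -1, "offset": [0.6, 0.7, 0], "roll": 0}, {"claw": -1, "offset": [0, 0, 0.5], "roll": 0}, {"claw": -1, "offset": [0, 0, 0.5], "roll": 0}, {"claw": -1, "offset": [0, 0, 0.4], "roll": 0}, {"claw": -1, "offset": [0, 0, 0.2], "roll": 0}]'

```text
t: 4.55
tcp_pos: [0.5977, -0.2839, 0.1142]
tcp_rot: [-3.139, 0.002, 0.449]
wrist_force: [-0.2, -0.2, -0.3]
finger_gap: 0.001
grip_force: 0.0
```

Run:
```python
from h import *
print(tri(ray(load('s1'),181,181.3),ray(load('d1'),303.2,144.3)))
rel([.594,-.279,.115]); grab('scene','s2'); w=grab('side','d2');
p=ctrl.read_state()['tcp_pos']
print(proj(load('s2'),p+[0,0,.04]),proj(load('d2'),p+[0,0,.04]))
```

```text
(array([ 0.52359753, -0.23623112,  0.19462698]), [np.float64(0.0016509443034468253), np.float64(0.0016509443034469279)])
t 4.55 tcp [ 0.5977 -0.2839  0.1142] rot [-3.139e+00  2.000e-03  4.490e-01] F [-0.17 -0.24 -0.3 ] gap 0.001 grip 0.0 q [ 0.51  0.6  -0.15  1.28  0.09  1.28 -0.76]
 shift/40mm [-0.03 -0.15 -0.02] 
(np.float64(176.13933598307352), np.float64(211.26038277219104)) (np.float64(290.0989860880284), np.float64(146.11143595219588))
```

move_arm --targets '[{"claw": -1, "offset": [-0.07, -0.2, 0], "roll": 0}, {"claw": -1, "offset": [-0.1, -0.07, 0], "roll": 0}, {"claw": -1, "offset": [-0.09, -0.08, 0], "roll": 0}, {"claw": -1, "offset": [-0.09, -0.08, 0], "roll": 0}, {"claw": -1, "offset": [-0.09, -0.08, 0], "roll": 0}]'

```text
t: 5.15
tcp_pos: [0.5751, -0.2728, 0.1178]
tcp_rot: [3.139, -0.003, 0.45]
wrist_force: [3.8, 1.5, 1.4]
finger_gap: -0.002
grip_force: 1.5
```

move_arm --targets '[{"claw": -1, "offset": [-0.08, -0.09, 0], "roll": 0}, {"claw": -1, "offset": [-0.08, -0.09, 0], "roll": 0}]'

```text
t: 5.35
tcp_pos: [0.5652, -0.2699, 0.1172]
tcp_rot: [3.14, -0.001, 0.449]
wrist_force: [3.5, -0.7, 1.1]
finger_gap: -0.005
grip_force: 1.5
```

Contact at about 4 N, so the head is turning. I continue along the arc.

move_arm --targets '[{"claw": -1, "offset": [-0.15, -0.19, 0], "roll": 0}, {"claw": -1, "offset": [-0.13, -0.2, 0], "roll": 0}, {"claw": -1, "offset": [-0.11, -0.21, 0], "roll": 0}, {"claw": -1, "offset": [-0.09, -0.22, 0], "roll": 0}, {"claw": -1, "offset": [-0.07, -0.23, 0], "roll": 0}]'

```text
t: 5.85
tcp_pos: [0.5261, -0.2414, 0.1165]
tcp_rot: [3.141, 0.001, 0.448]
wrist_force: [3.0, -1.5, 0.8]
finger_gap: 0.001
grip_force: 1.5
```

move_arm --targets '[{"claw": -1, "offset": [-0.05, -0.23, 0], "roll": 0}, {"claw": -1, "offset": [-0.03, -0.24, 0], "roll": 0}, {"claw": -1, "offset": [-0.01, -0.24, 0], "roll": 0}, {"claw": -1, "offset": [0.01, -0.24, 0], "roll": 0}]'

```text
t: 6.25
tcp_pos: [0.5068, -0.2084, 0.1164]
tcp_rot: [3.141, 0.001, 0.448]
wrist_force: [3.2, -3.9, -0.8]
finger_gap: 0.002
grip_force: 1.6
```

Run:
```python
from h import *
rel([.498,-.177,.116]); b=grab('scene','s3')['color'];c=grab('wrist','w3')['color']
A=cv2.resize(b[150:270,160:280],(400,400),interpolation=3)
B=np.vstack([cv2.resize(c,(400,300)),np.zeros((100,400,3),np.uint8)])
cv2.imwrite('pics/z4.png',np.hstack([A,B])[:,:,::-1])
```

```text
t 6.25 tcp [ 0.5068 -0.2084  0.1164] rot [3.141e+00 1.000e-03 4.480e-01] F [ 3.24 -3.93 -0.78] gap 0.002 grip 1.6 q [ 0.49  0.37 -0.18  1.63  0.07  1.15 -0.82]
 shift/40mm [ 0.14 -0.8   0.01]
```

View pics/z4.png

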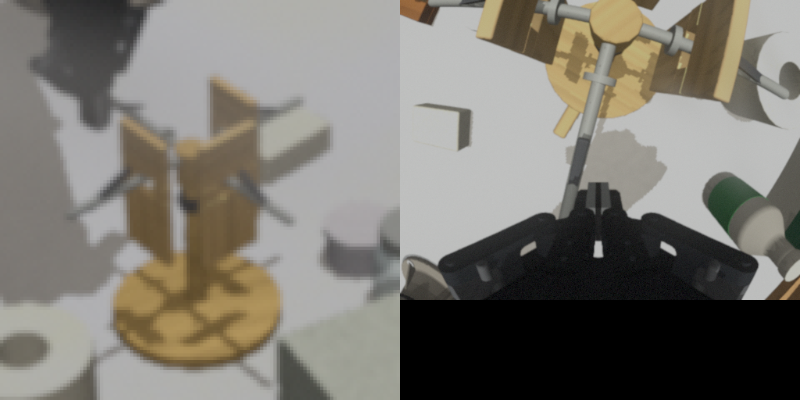

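The free branch now runs through about (600,75)–(580,150) in the wrist view. The tongue is at about (565,122), a little clockwise of it. I measure both angles.

Run:
```python
from h import *
w=load('w3');W=lambda u,v:((u-400)*1.28,v*1.28)
C=np.array([.607,-.166])
for n,uv,z in [('rod',(602,75),.17),('rod2',(594,110),.17),('rod3',(579,160),.17),('tongue tip',(563,135),.012),('tongue mid',(571,115),.012),('hub',(616,20),.178)]:
    p=onz(w,*W(*uv),z,True); d=p[:2]-C; print(n,p,np.hypot(*d),np.degrees(np.arctan2(d[1],d[0]))%360)
```

```text
rod [ 0.57639549 -0.1746226   0.17      ] 0.03179599632143445 195.73479695708232
rod2 [ 0.557047  -0.1790968  0.17     ] 0.05164134414406462 194.69128370090155
rod3 [ 0.52710374 -0.18371494  0.17      ] 0.08183661620575099 192.50161660218075
tongue tip [ 0.49592524 -0.16132059  0.012     ] 0.11117328816771502 177.58764441128335
tongue mid [ 0.52351381 -0.16006285  0.012     ] 0.08369703895255469 175.93223666718032
hub [ 0.6057344  -0.16830926  0.178     ] 0.0026333277010398737 241.27483562679453
```

move_arm --targets '[{"claw": -1, "offset": [0.03, -0.24, 0], "roll": 0}, {"claw": -1, "offset": [0.05, -0.23, 0], "roll": 0}, {"claw": -1, "offset": [0.07, -0.23, 0], "roll": 0}, {"claw": -1, "offset": [0, 0, 0], "roll": 0}, {"claw": -1, "offset": [0, 0, 0], "roll": 0}, {"claw": -1, "offset": [0, 0, 0], "roll": 0}]'

```text
t: 6.95
tcp_pos: [0.5, -0.1796, 0.1161]
tcp_rot: [-3.139, 0.001, 0.449]
wrist_force: [-0.4, -0.6, -0.7]
finger_gap: 0.001
grip_force: 0.0
```

Run:
```python
from h import *
rel([.49,-.23,.25],1.449); b=grab('side','d4')['color'];c=grab('wrist','w4')['color']
A=cv2.resize(b[125:230,225:325],(400,420),interpolation=3)
B=np.vstack([cv2.resize(c,(400,300)),np.zeros((120,400,3),np.uint8)])
cv2.imwrite('pics/z5.png',np.hstack([A,B])[:,:,::-1])
```

```text
t 6.95 tcp [ 0.5    -0.1796  0.1161] rot [-3.139e+00  1.000e-03  4.490e-01] F [-0.4  -0.62 -0.7 ] gap 0.001 grip 0.0 q [ 0.46  0.34 -0.19  1.67  0.07  1.14 -0.87]
 shift/40mm [-0.78  1.02 -3.35] ('rolls', np.float64(-9.54))
```

View pics/z5.png

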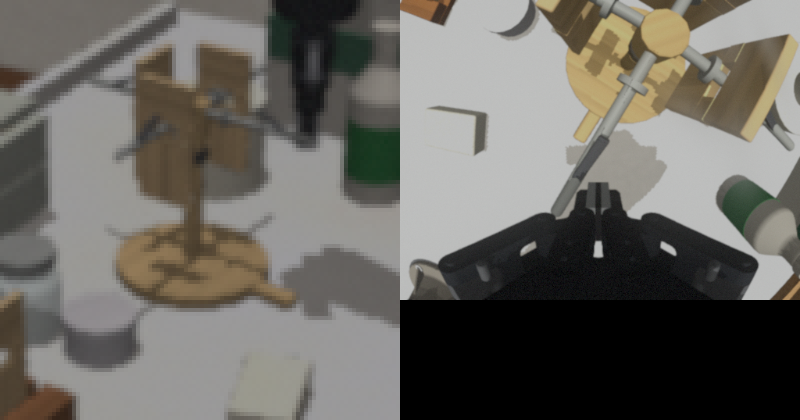

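The rod's shadow and tongue now run nearly parallel. In the wrist view the rod runs (630,85)→(558,210) and the tongue tip is at (583,133).

Run:
```python
from h import *
w=load('w4');W=lambda u,v:((u-400)*1.28,v*1.28)
C=np.array([.6065,-.1668]);d4=load('d4');D=lambda u,v:(225+u/4,125+v/4)
for n,uv,z in [('rod',(630,85),.17),('rod2',(613,113),.17),('tip',(558,211),.17),('tongue tip',(583,134),.012),('tongue mid',(594,115),.012),('hub',(663,33),.178)]:
    p=onz(w,*W(*uv),z,True); d=p[:2]-C; print(n,p,np.hypot(*d),np.degrees(np.arctan2(d[1],d[0]))%360)
print('tongue side',onz(d4,*D(294,291),.012)); print('rod tip tri',tri(ray(d4,*D(306,143)),ray(w,*W(558,211),True)))
```

```text
rod [ 0.57247901 -0.16483972  0.17      ] 0.034077420432891706 176.70228507212883
rod2 [ 0.55433531 -0.16334304  0.17      ] 0.05227911196044631 176.20854861931565
tip [ 0.48388957 -0.15952005  0.17      ] 0.12282636451700947 176.6020742320953
tongue tip [ 0.50242214 -0.15779839  0.012     ] 0.10446640965497578 175.05683383425594
tongue mid [ 0.53010545 -0.15995009  0.012     ] 0.07670103348417211 174.87628054090015
hub [ 0.60549611 -0.16716109  0.178     ] 0.0010668570990462667 199.78303283872617
tongue side [ 0.49550943 -0.16381689  0.012     ]
rod tip tri (array([ 0.48772538, -0.15762763,  0.17121453]), [np.float64(0.0031114971280741363), np.float64(0.003111497128074135)])
```

The free branch is at about 176.5° and the tongue at about 176°: aligned, with rod height about 0.170. Next I back away, rise, turn the wrist and go to the tag.

move_arm --targets '[{"claw": -1, "offset": [-0.22, 0.5, 0], "roll": 0}, {"claw": -1, "offset": [0, 0, -0.9], "roll": -0.5}, {"claw": -1, "offset": [0, 0, -0.9], "roll": -1}, {"claw": -1, "offset": [0, 0, -0.9], "roll": -1}, {"claw": -1, "offset": [0, 0, 0], "roll": -1}, {"claw": -1, "offset": [0, 0, 0], "roll": -1}, {"claw": -1, "offset": [0, 0, 0], "roll": -1}, {"claw": -1, "offset": [0, 0, 0], "roll": -1}]'

```text
t: 7.85
tcp_pos: [0.5012, -0.2023, 0.2244]
tcp_rot: [-3.141, -0.0, 1.134]
wrist_force: [-0.6, 0.7, 0.5]
finger_gap: -0.002
grip_force: 0.0
```

move_arm --targets '[{"claw": 0, "offset": [0, 0, 0], "roll": -1}, {"claw": 0, "offset": [0, 0, 0], "roll": -1}, {"claw": 0, "offset": [0, 0, 0], "roll": -1}, {"claw": 0, "offset": [0, 0, 0], "roll": 0}]'

```text
t: 8.25
tcp_pos: [0.5013, -0.2024, 0.2243]
tcp_rot: [-3.141, -0.001, 1.443]
wrist_force: [-0.1, -0.2, 0.2]
finger_gap: 0.502
grip_force: 0.0
```

Run:
```python
from h import *
rel([.603,.1555,.18],1.449)
```

```text
t 8.25 tcp [ 0.5013 -0.2024  0.2243] rot [-3.141e+00 -1.000e-03  1.443e+00] F [-0.15 -0.21  0.2 ] gap 0.502 grip 0.0 q [ 0.61  0.3  -0.34  1.47  0.1   1.39  0.14]
 shift/40mm [9.2  1.39 1.11] ('rolls', np.float64(-0.05))
```

move_arm --targets '[{"claw": 0, "offset": [1, 0, 0], "roll": 0}, {"claw": 0, "offset": [1, 0, 0], "roll": 0}, {"claw": 0, "offset": [1, 0, 0], "roll": 0}, {"claw": 0, "offset": [1, 0.2, 0], "roll": 0}, {"claw": 0, "offset": [1, 0.2, 0], "roll": 0}, {"claw": 0, "offset": [1, 0.2, 0], "roll": 0}, {"claw": 0, "offset": [1, 0.2, 0], "roll": 0}, {"claw": 0, "offset": [1, 0.2, 0], "roll": 0}]'

```text
t: 9.05
tcp_pos: [0.582, 0.1112, 0.2244]
tcp_rot: [-3.141, 0.0, 1.441]
wrist_force: [0.6, 0.1, 1.4]
finger_gap: 0.499
grip_force: 0.0
```

move_arm --targets '[{"claw": 0, "offset": [0.6, 0.2, 0.5], "roll": 0}, {"claw": 0, "offset": [0.6, 0.2, 0.6], "roll": 0}, {"claw": 0, "offset": [0, 0, 0], "roll": 0}, {"claw": 0, "offset": [0, 0, 0], "roll": 0}]'

```text
t: 9.45
tcp_pos: [0.603, 0.1555, 0.1795]
tcp_rot: [-3.139, 0.001, 1.443]
wrist_force: [0.3, 0.0, -0.5]
finger_gap: 0.501
grip_force: 0.0
```

Run:
```python
from h import *
rel([.603,.1555,.069],1.449)
w=grab('wrist','w5')
for d in (-.028,.028):
    q=np.array([.603,.1555,.131])+d*np.array([.122,.993,0]); print(proj(w,q,True))
cv2.imwrite('pics/z6.png',cv2.resize(w['color'],(640,480))[:,:,::-1])
```

```text
t 9.45 tcp [0.603  0.1555 0.1795] rot [-3.139e+00  1.000e-03  1.443e+00] F [ 0.28  0.01 -0.53] gap 0.501 grip 0.0 q [ 0.02  0.51 -0.47  1.3   0.23  1.39 -0.57]
 shift/40mm [0.   0.01 2.76] ('rolls', np.float64(-0.06))
(np.float64(254.3397393285691), np.float64(231.4520825178211))
(np.float64(253.93473794472317), np.float64(165.56437224490585))
```

View pics/z6.png

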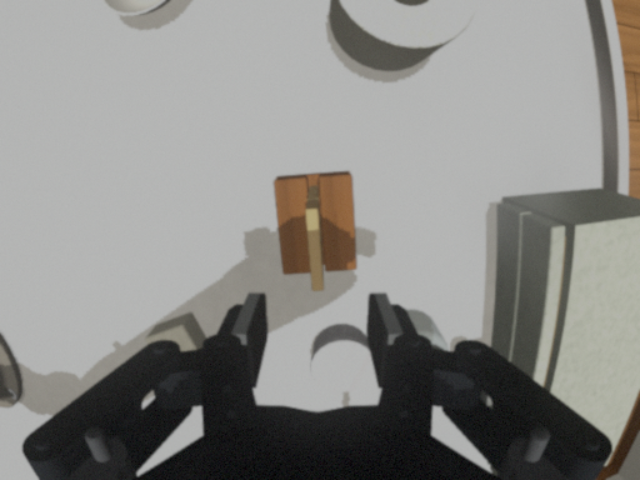

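The tag's top edge is between the open fingers, from (312,205) to (317,288), tilted slightly from the tool. I measure its exact line.

Run:
```python
from h import *
w=load('w5')
h=cv2.cvtColor(w['color'],cv2.COLOR_RGB2HSV); m=cv2.inRange(h,(15,60,130),(32,255,255)); m[:150]=0;m[250:]=0;m[:,:225]=0;m[:,285:]=0
ys,xs=np.nonzero(m); print(len(ys),ys.min(),ys.max())
(c,sz,ang)=cv2.minAreaRect(np.c_[xs,ys].astype(np.float32)); bx=cv2.boxPoints((c,sz,ang)); print(c,sz,ang)
P=np.array([onz(w,u,v,.131,True) for u,v in bx]);print(np.round(P,4),P.mean(0))
cv2.imwrite('pics/m.png',m)
e1=onz(w,312/1.25,205/1.25,.131,True);e2=onz(w,317/1.25,288/1.25,.131,True);d=e1-e2;print(e1,e2,(e1+e2)/2,np.linalg.norm(d),np.degrees(np.arctan2(d[1],d[0])))
```

```text
606 150 232
(259.8453674316406, 186.01864624023438) (83.11534881591797, 49.63251876831055) 69.73430633544922
[[0.5827 0.1945 0.131 ]
 [0.6205 0.2031 0.131 ]
 [0.6369 0.1364 0.131 ]
 [0.5965 0.1261 0.131 ]] [0.60916841 0.16502153 0.131     ]
[0.60319753 0.18498402 0.131     ] [0.59909048 0.12873071 0.131     ] [0.60114401 0.15685736 0.131     ] 0.05640304036273334 85.82425368737744
```

Tag centre is (0.601,0.157), width 0.0564 (as given), direction about 85.5°. I correct by half a roll and −2 mm, descend and grip.

move_arm --targets '[{"claw": 0, "offset": [0.04, -0.05, 0.6], "roll": -0.5}, {"claw": 0, "offset": [0, 0, 0.8], "roll": 0}, {"claw": 0, "offset": [0, 0, 0.8], "roll": 0}, {"claw": 0, "offset": [0, 0, 0.55], "roll": 0}, {"claw": 0, "offset": [0, 0, 0], "roll": 0}, {"claw": 0, "offset": [0, 0, 0], "roll": 0}]'

```text
t: 10.1
tcp_pos: [0.603, 0.1561, 0.072]
tcp_rot: [3.14, 0.0, 1.494]
wrist_force: [0.5, 1.0, 0.1]
finger_gap: 0.5
grip_force: 0.0
```

move_arm --squeeze 30 --targets '[{"claw": -1, "offset": [0, 0, 0], "roll": 0}, {"claw": -1, "offset": [0, 0, 0], "roll": 0}, {"claw": -1, "offset": [0, 0, 0], "roll": 0}, {"claw": -1, "offset": [0, 0, 0], "roll": 0}, {"claw": -1, "offset": [0, 0, 0], "roll": 0}, {"claw": -1, "offset": [0, 0, 0], "roll": 0}]'

```text
t: 10.7
tcp_pos: [0.6026, 0.1578, 0.0725]
tcp_rot: [3.139, -0.001, 1.496]
wrist_force: [-1.8, -0.7, 6.0]
finger_gap: 0.087
grip_force: 31.7
```

Run:
```python
from h import *
rel([.603,.1555,.069],1.449)
a=load('s1')
grab('scene','s6');grab('side','d6')
p=ctrl.read_state()['tcp_pos']; print(proj(load('d6'),p),proj(load('s6'),p))
```

```text
t 10.7 tcp [0.6026 0.1578 0.0725] rot [ 3.139e+00 -1.000e-03  1.496e+00] F [-1.84 -0.74  6.01] gap 0.087 grip 31.7 q [ 0.02  0.59 -0.47  1.46  0.28  1.16 -0.56]
 shift/40mm [-0.06  0.01  0.09] ('rolls', np.float64(0.45))
(np.float64(224.51342564862404), np.float64(217.5959380531331)) (np.float64(309.244440199829), np.float64(191.64650366562012))
```

Gripped (opening about 7.4 mm). I lift to the rod height, so the slot centre is at about 0.170, meaning reported TCP z about 0.158. Then I travel around to outside the branch tip.

move_arm --targets '[{"claw": -1, "offset": [0, 0, -0.3], "roll": 0}, {"claw": -1, "offset": [0, 0, -0.6], "roll": 0}, {"claw": -1, "offset": [0, 0, -0.6], "roll": 0}, {"claw": -1, "offset": [0, 0, -0.6], "roll": -0.13}, {"claw": -1, "offset": [0, -0.8, 0], "roll": 0}, {"claw": -1, "offset": [0, -0.8, 0], "roll": 0}, {"claw": -1, "offset": [-0.4, -0.8, 0], "roll": 0}, {"claw": -1, "offset": [-0.8, -0.8, 0], "roll": 0}]'

```text
t: 11.6
tcp_pos: [0.4699, 0.1204, 0.1553]
tcp_rot: [3.14, -0.003, 1.516]
wrist_force: [0.9, -1.1, -0.4]
finger_gap: 0.086
grip_force: 30.6
```

move_arm --targets '[{"claw": -1, "offset": [-0.9, -0.4, 0], "roll": 0}, {"claw": -1, "offset": [-0.9, -0.1, 0], "roll": 0}, {"claw": -1, "offset": [-0.9, 0, 0], "roll": 0}, {"claw": -1, "offset": [-0.9, 0, 0], "roll": 0}, {"claw": -1, "offset": [-0.9, 0, 0], "roll": 0}, {"claw": -1, "offset": [-0.9, 0, 0], "roll": 0}, {"claw": -1, "offset": [-0.6, 0, 0], "roll": 0}, {"claw": -1, "offset": [0, 0, 0], "roll": 0}]'

```text
t: 12.4
tcp_pos: [0.4362, -0.126, 0.1551]
tcp_rot: [3.141, 0.003, 1.502]
wrist_force: [-0.6, -0.2, -0.4]
finger_gap: 0.082
grip_force: 30.6
```

Run:
```python
from h import *
rel([.447,-.157,.1585],1.510)
```

```text
t 12.4 tcp [ 0.4362 -0.126   0.1551] rot [3.141e+00 3.000e-03 1.502e+00] F [-0.61 -0.18 -0.37] gap 0.082 grip 30.6 q [ 0.55  0.16 -0.34  1.81  0.06  1.18  0.12]
 shift/40mm [-0.76  0.32 -0.08] ('rolls', np.float64(-0.08))
```

move_arm --targets '[{"claw": -1, "offset": [-0.4, 0, -0.08], "roll": 0}, {"claw": -1, "offset": [-0.37, 0, 0], "roll": -0.08}, {"claw": -1, "offset": [0, 0, 0], "roll": 0}, {"claw": -1, "offset": [0, 0, 0], "roll": 0}]'

```text
t: 12.8
tcp_pos: [0.4351, -0.1504, 0.158]
tcp_rot: [3.141, -0.001, 1.519]
wrist_force: [0.2, -0.5, -1.1]
finger_gap: 0.083
grip_force: 30.6
```

Run:
```python
from h import *
rel([.447,-.157,.1585],1.510)
a=grab('scene','s7')['color'];b=grab('side','d7')['color'];c=grab('wrist','w7')['color']
A=cv2.resize(a[165:240,165:240],(400,400),interpolation=3)
B=cv2.resize(b[125:200,260:335],(400,400),interpolation=3)
C=c[100:250,150:400]; C=cv2.resize(C,(333,200),interpolation=3)
D=cv2.resize(c,(267,200)); Z=np.zeros((200,200,3),np.uint8)
cv2.imwrite('pics/z7.png',np.vstack([np.hstack([A,B]),np.hstack([C,D,Z])])[:,:,::-1])
p=ctrl.read_state()['tcp_pos']+[0,0,.0115]; print('slot proj',proj(load('s7'),p),proj(load('d7'),p))
```

```text
t 12.8 tcp [ 0.4351 -0.1504  0.158 ] rot [ 3.141e+00 -1.000e-03  1.519e+00] F [ 0.2  -0.52 -1.08] gap 0.083 grip 30.6 q [ 0.58  0.17 -0.32  1.79  0.06  1.19  0.19]
 shift/40mm [-0.15  0.31 -0.01] ('rolls', np.float64(0.09))
slot proj (np.float64(195.96502269976068), np.float64(166.15368588679493)) (np.float64(315.36825516043945), np.float64(165.01962012614675))
```

View pics/z7.png

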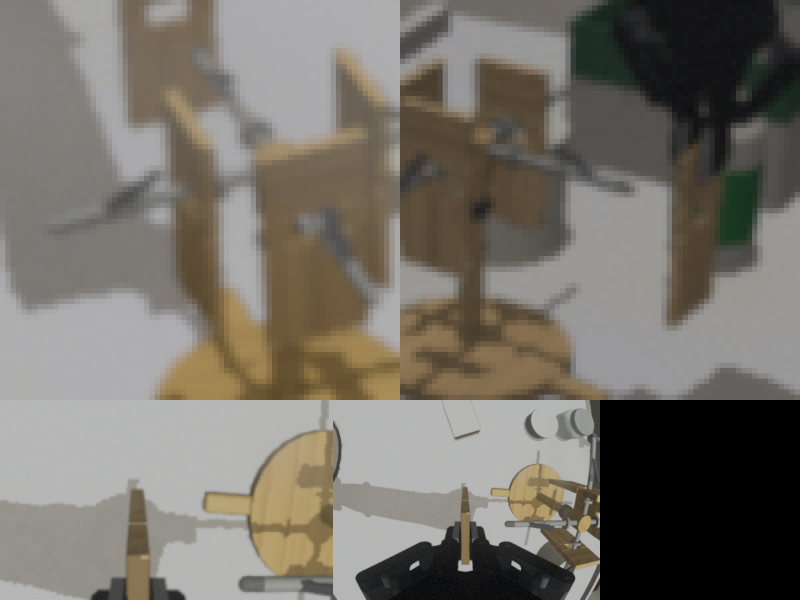

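The tag hangs upright in the gripper, slot seen at side ≈(315.3,163.4) and scene ≈(196,167). The free rod tip is at side ≈(303.9,160.1), scene ≈(202.5,175), wrist ≈(330,237). I check where it lies relative to the slot.

Run:
```python
from h import *
a=load('s7');b=load('d7');w=load('w7')
rs=ray(a,202.3,175);rd=ray(b,303.9,160.1);rw=ray(w,330,237,True)
print('tip s+d',tri(rs,rd),'\nd+w',tri(rd,rw),'\nall',tri(rs,rd,rw))
print('slot s+d',tri(ray(a,195.9,166.9),ray(b,315.3,163.4)))
# rod line in wrist full view: tip..further
for u,v in [(330,237),(345,237.3),(366,236)]: print(onz(w,u,v,.170,True))
x=lambda X,Y:((X-333)*512/267,(Y-400)*384/200)
print('far rod',onz(w,*x(545,523),.17,True),'hub',onz(w,*x(585,523),.178,True))
# lower tag corners in side view: tag bottom edge
g=lambda u,v:(260+(u-400)/5.333,125+v/5.333)
p=ctrl.read_state()['tcp_pos']; y=1.51; n=np.array([np.cos(y),np.sin(y),0])
for s in(-1,1):
  for z in(.0115-.072,.0115+.048): print('pred corner',proj(b,p+n*.028*s+[0,0,z]))
print('seen bottom',g(670,325),g(714,285),'top',g(697,150))
```

```text
tip s+d (array([ 0.48485935, -0.15631039,  0.17061811]), [np.float64(0.004318876152247697), np.float64(0.004318876152247771)]) 
d+w (array([ 0.48184601, -0.15735941,  0.17366793]), [np.float64(0.00022562263319625484), np.float64(0.00022562263319645924)]) 
all (array([ 0.48415972, -0.15717179,  0.17059243]), [np.float64(0.005248114649319669), np.float64(0.003453135081197531), np.float64(0.0019841395128295837)])
slot s+d (array([ 0.43894962, -0.15389217,  0.17152179]), [np.float64(0.0021535346517898143), np.float64(0.0021535346517897)])
[ 0.48303115 -0.15899618  0.17      ]
[ 0.49321741 -0.16002577  0.17      ]
[ 0.50797803 -0.16035828  0.17      ]
far rod [ 0.53937587 -0.16344366  0.17      ] hub [ 0.60845878 -0.16771113  0.178     ]
pred corner (np.float64(317.32052213165804), np.float64(180.26413456778383))
pred corner (np.float64(320.1859888999436), np.float64(149.41612166136184))
pred corner (np.float64(310.0801481544297), np.float64(186.59630382319168))
pred corner (np.float64(312.6817479496671), np.float64(155.0393201626408))
seen bottom (310.62816426026626, 185.941308831802) (318.8786799174948, 178.4408400525033) top (315.6909806862929, 153.12675792237013)
```

Slot and rod heights agree to 1–2 mm. I shift 6 mm in −y, then advance slowly along the rod and watch the force.

move_arm --targets '[{"claw": -1, "offset": [-0.15, 0, 0], "roll": 0}, {"claw": -1, "offset": [0, 0.3, 0], "roll": 0}, {"claw": -1, "offset": [0, 0.3, 0], "roll": 0}, {"claw": -1, "offset": [0, 0.2, 0], "roll": 0}, {"claw": -1, "offset": [0, 0.1, 0], "roll": 0}, {"claw": -1, "offset": [0, 0.1, 0], "roll": 0}, {"claw": -1, "offset": [0, 0.1, 0], "roll": 0}, {"claw": -1, "offset": [0, 0, 0], "roll": 0}]'

```text
t: 13.75
tcp_pos: [0.4788, -0.1601, 0.1576]
tcp_rot: [3.142, -0.0, 1.518]
wrist_force: [0.3, 0.4, -0.3]
finger_gap: 0.086
grip_force: 30.6
```

move_arm --targets '[{"claw": -1, "offset": [0, 0.1, 0], "roll": 0}, {"claw": -1, "offset": [0, 0.1, 0], "roll": 0}, {"claw": -1, "offset": [0, 0.1, 0], "roll": 0}, {"claw": -1, "offset": [0, 0.1, 0], "roll": 0}, {"claw": -1, "offset": [0, 0, 0], "roll": 0}, {"claw": -1, "offset": [0, 0, 0], "roll": 0}]'

```text
t: 14.35
tcp_pos: [0.4943, -0.1609, 0.1576]
tcp_rot: [-3.141, -0.0, 1.518]
wrist_force: [0.5, -0.1, -0.2]
finger_gap: 0.084
grip_force: 30.6
```

Run:
```python
from h import *
rel([.5595,-.1637,.158],1.51)
for n in('scene','side','wrist'):grab(n,'e'+n)
```

```text
t 14.35 tcp [ 0.4943 -0.1609  0.1576] rot [-3.141 -0.     1.518] F [ 0.5  -0.14 -0.2 ] gap 0.084 grip 30.6 q [ 0.54  0.29 -0.32  1.64  0.1   1.23  0.14]
 shift/40mm [ 0.02  1.63 -0.01] ('rolls', np.float64(0.08))
```

No force with the tag about 12 mm past the tip, so it is threaded. I feel for the rod vertically with small lowerings.

move_arm --targets '[{"claw": -1, "offset": [0, 0, 0.03], "roll": 0}, {"claw": -1, "offset": [0, 0, 0.03], "roll": 0}, {"claw": -1, "offset": [0, 0, 0], "roll": 0}]'

```text
t: 14.8
tcp_pos: [0.4944, -0.1611, 0.1562]
tcp_rot: [3.141, 0.0, 1.518]
wrist_force: [-2.2, -0.1, 4.5]
finger_gap: 0.083
grip_force: 31.4
```

move_arm --targets '[{"claw": -1, "offset": [0, 0, 0.03], "roll": 0}, {"claw": -1, "offset": [0, 0, 0], "roll": 0}, {"claw": -1, "offset": [0, 0, 0], "roll": 0}]'

```text
t: 15.1
tcp_pos: [0.4945, -0.1611, 0.156]
tcp_rot: [3.14, 0.001, 1.518]
wrist_force: [-3.2, 1.8, 9.3]
finger_gap: 0.086
grip_force: 32.2
```

move_arm --targets '[{"claw": -1, "offset": [0, 0, 0.03], "roll": 0}, {"claw": -1, "offset": [0, 0, 0], "roll": 0}, {"claw": -1, "offset": [0, 0, 0], "roll": 0}]'

```text
t: 15.4
tcp_pos: [0.4946, -0.1612, 0.1559]
tcp_rot: [3.14, 0.001, 1.518]
wrist_force: [-5.8, 1.0, 13.5]
finger_gap: 0.085
grip_force: 32.8
```

The slot top meets the rod at z ≈ 0.1565, so the rod axis is about 0.172. I lift to about 2 mm above that, then slide inwards.

move_arm --targets '[{"claw": -1, "offset": [0, 0, -0.08], "roll": 0}, {"claw": -1, "offset": [0, 0, -0.06], "roll": 0}, {"claw": -1, "offset": [0, 0, 0], "roll": 0}, {"claw": -1, "offset": [0, 0, 0], "roll": 0}]'

```text
t: 15.8
tcp_pos: [0.4941, -0.1609, 0.1579]
tcp_rot: [-3.141, -0.0, 1.518]
wrist_force: [0.4, 0.1, -0.9]
finger_gap: 0.093
grip_force: 30.6
```

move_arm --targets '[{"claw": -1, "offset": [0, 0.15, 0], "roll": 0}, {"claw": -1, "offset": [0, 0.15, 0], "roll": 0}, {"claw": -1, "offset": [0, 0.1, 0], "roll": 0}, {"claw": -1, "offset": [0, 0.1, 0], "roll": 0}, {"claw": -1, "offset": [0, 0, 0], "roll": 0}]'

```text
t: 16.3
tcp_pos: [0.515, -0.162, 0.1585]
tcp_rot: [3.141, -0.0, 1.518]
wrist_force: [0.1, 0.3, 0.8]
finger_gap: 0.087
grip_force: 30.7
```

move_arm --targets '[{"claw": -1, "offset": [0, 0.08, 0], "roll": 0}, {"claw": -1, "offset": [0, 0.08, 0], "roll": 0}, {"claw": -1, "offset": [0, 0.08, 0], "roll": 0}]'

```text
t: 16.6
tcp_pos: [0.5224, -0.1628, 0.1586]
tcp_rot: [-3.138, 0.0, 1.518]
wrist_force: [-3.3, 0.6, 4.7]
finger_gap: 0.087
grip_force: 31.4
```

move_arm --targets '[{"claw": -1, "offset": [0, 0.08, 0], "roll": 0}, {"claw": -1, "offset": [0, 0.08, 0], "roll": 0}]'

```text
t: 16.8
tcp_pos: [0.5305, -0.163, 0.1588]
tcp_rot: [3.141, 0.0, 1.518]
wrist_force: [-3.9, 0.6, 4.3]
finger_gap: 0.086
grip_force: 31.3
```

move_arm --targets '[{"claw": -1, "offset": [0, 0.08, 0], "roll": 0}, {"claw": -1, "offset": [0, 0.08, 0], "roll": 0}]'

```text
t: 17.0
tcp_pos: [0.5374, -0.1632, 0.1586]
tcp_rot: [3.141, 0.0, 1.518]
wrist_force: [-2.9, -0.5, 2.9]
finger_gap: 0.089
grip_force: 31.2
```

Gentle 3–6 N, pressing the barb. Continuing past it to about 47 mm from the axis.

move_arm --targets '[{"claw": -1, "offset": [0, 0.08, 0], "roll": 0}, {"claw": -1, "offset": [0, 0.08, 0], "roll": 0}, {"claw": -1, "offset": [0, 0.08, 0], "roll": 0}]'

```text
t: 17.3
tcp_pos: [0.5472, -0.1637, 0.1586]
tcp_rot: [3.14, -0.0, 1.518]
wrist_force: [-1.4, 0.3, 2.9]
finger_gap: 0.087
grip_force: 31.2
```

move_arm --targets '[{"claw": -1, "offset": [0, 0.08, 0], "roll": 0}, {"claw": -1, "offset": [0, 0.08, 0], "roll": 0}, {"claw": -1, "offset": [0, 0.08, 0], "roll": 0}, {"claw": -1, "offset": [0, 0, 0], "roll": 0}, {"claw": -1, "offset": [0, 0, 0], "roll": 0}]'

```text
t: 17.8
tcp_pos: [0.5558, -0.1641, 0.1581]
tcp_rot: [-3.141, -0.0, 1.518]
wrist_force: [-0.7, 0.4, -0.5]
finger_gap: 0.084
grip_force: 30.6
```

Run:
```python
from h import *
rel([.559,-.1637,.1565],1.51)
```

```text
t 17.8 tcp [ 0.5558 -0.1641  0.1581] rot [-3.141 -0.     1.518] F [-0.66  0.38 -0.49] gap 0.084 grip 30.6 q [ 0.48  0.41 -0.32  1.47  0.13  1.28  0.1 ]
 shift/40mm [0.01 0.08 0.04] ('rolls', np.float64(0.08))
```

Force fell to zero: the barb has passed. Another 3 mm in, lower to hanging, open a little and rise.

move_arm --targets '[{"claw": -1, "offset": [0, 0.07, 0], "roll": 0}, {"claw": -1, "offset": [0, 0, 0.04], "roll": 0}, {"claw": -1, "offset": [0, 0, 0], "roll": 0}, {"claw": -1, "offset": [0, 0, 0], "roll": 0}]'

```text
t: 18.2
tcp_pos: [0.5585, -0.1644, 0.1568]
tcp_rot: [-3.141, 0.0, 1.518]
wrist_force: [0.2, 0.6, -1.0]
finger_gap: 0.09
grip_force: 30.6
```

move_arm --targets '[{"claw": -0.8, "offset": [0, 0, 0], "roll": 0}, {"claw": -0.7, "offset": [0, 0, 0], "roll": 0}, {"claw": -0.5, "offset": [0, 0, 0], "roll": 0}, {"claw": -0.4, "offset": [0, 0, 0], "roll": 0}, {"claw": -0.4, "offset": [0, 0, 0], "roll": 0}, {"claw": -0.4, "offset": [0, 0, 0], "roll": 0}]'

```text
t: 18.8
tcp_pos: [0.5587, -0.1644, 0.1569]
tcp_rot: [3.142, 0.0, 1.518]
wrist_force: [-0.3, 0.3, -0.0]
finger_gap: 0.296
grip_force: 0.0
```

move_arm --targets '[{"claw": -0.4, "offset": [0, 0, -0.2], "roll": 0}, {"claw": -0.4, "offset": [0, 0, -0.5], "roll": 0}, {"claw": -0.4, "offset": [0, 0, -0.8], "roll": 0}, {"claw": -0.4, "offset": [0, 0, -0.9], "roll": 0}, {"claw": -0.4, "offset": [0, 0, -0.9], "roll": 0}, {"claw": -0.4, "offset": [0, -0.9, 0], "roll": 0}, {"claw": -0.4, "offset": [0, -0.9, 0], "roll": 0}, {"claw": -0.4, "offset": [0, 0, 0], "roll": 0}]'

```text
t: 19.6
tcp_pos: [0.4825, -0.1608, 0.2898]
tcp_rot: [-3.139, 0.002, 1.516]
wrist_force: [0.5, -0.3, -0.6]
finger_gap: 0.297
grip_force: 0.0
```

Run:
```python
from h import *
rel([.559,-.1637,.1565],1.51)
import time
a=grab('scene','f1');b=grab('side','f2');w=grab('wrist','f3')
# does anything tan stand where the tag's top should be? masks round predicted corners
u=np.array([-.998,.061,0]);n=np.array([.061,.998,0]);C=np.array([.6065,-.1668,0])
for nm,c,f in(('scene',a,0),('side',b,0),('wrist',w,1)):
    h=cv2.cvtColor(c['color'],cv2.COLOR_RGB2HSV)
    for z in(.205,.212,.222): 
        r=[]
        for s in(-.02,-.01,0,.01,.02):
            x,y=proj(c,C+u*.048+n*s+[0,0,z],bool(f)); x,y=int(round(x)),int(round(y)); r.append(h[y,x].tolist() if 0<=x<512 and 0<=y<384 else None)
        print(nm,z,r)
```

```text
t 19.6 tcp [ 0.4825 -0.1608  0.2898] rot [-3.139e+00  2.000e-03  1.516e+00] F [ 0.46 -0.34 -0.59] gap 0.297 grip 0.0 q [ 0.54  0.21 -0.32  1.41  0.07  1.53  0.17]
 shift/40mm [0.04 1.92 3.33] ('rolls', np.float64(0.06))
scene 0.205 [[16, 59, 117], [16, 59, 117], [16, 57, 116], [16, 62, 115], [17, 60, 114]]
scene 0.212 [[18, 60, 152], [18, 72, 153], [18, 73, 153], [18, 79, 146], [18, 76, 148]]
scene 0.222 [[150, 2, 154], [0, 3, 170], [0, 3, 171], [165, 3, 171], [0, 4, 172]]
side 0.205 [[17, 91, 73], [17, 93, 74], [17, 93, 74], [18, 93, 74], [17, 91, 81]]
side 0.212 [[17, 90, 108], [17, 91, 87], [17, 89, 77], [17, 90, 79], [17, 92, 83]]
side 0.222 [[15, 7, 146], [16, 57, 107], [17, 91, 106], [17, 93, 107], [18, 90, 116]]
wrist 0.205 [[21, 85, 177], [22, 89, 177], [22, 89, 180], [22, 86, 181], [20, 97, 131]]
wrist 0.212 [[23, 85, 185], [23, 86, 184], [23, 86, 184], [23, 85, 184], [22, 91, 174]]
wrist 0.222 [[22, 88, 180], [22, 85, 179], [22, 84, 185], [23, 83, 184], [22, 85, 184]]
```

Run:
```python
from h import *
w=load('f3');h=cv2.cvtColor(w['color'],cv2.COLOR_RGB2HSV)
u=np.array([-.998,.061,0]);n=np.array([.061,.998,0]);C=np.array([.6065,-.1668,0])
for s in(-.018,0.018):
    print(s,[(int(r*1000),h[tuple(int(round(k)) for k in proj(w,C+u*r+n*s+[0,0,.2155],True)[::-1])].tolist()) for r in np.arange(.03,.07,.003)])
print('rod/barb V at z=.174:',[(int(r*1000),int(h[tuple(int(round(k)) for k in proj(w,C+u*r+[0,0,.176],True)[::-1])][2])) for r in np.arange(.05,.13,.005)])
```

```text
-0.018 [(30, [17, 106, 99]), (33, [18, 94, 106]), (36, [17, 103, 109]), (39, [18, 98, 102]), (42, [19, 103, 104]), (45, [22, 87, 168]), (48, [22, 85, 184]), (51, [22, 86, 178]), (54, [18, 91, 84]), (57, [17, 78, 82]), (60, [19, 53, 101]), (63, [60, 1, 183]), (66, [0, 0, 185]), (69, [75, 3, 186])]
0.018 [(30, [20, 99, 88]), (33, [19, 98, 86]), (36, [18, 81, 76]), (39, [10, 42, 55]), (42, [18, 99, 85]), (45, [22, 83, 178]), (48, [23, 82, 186]), (51, [21, 89, 175]), (54, [17, 107, 81]), (57, [19, 101, 78]), (60, [20, 106, 96]), (63, [19, 99, 149]), (66, [19, 101, 91]), (69, [19, 91, 87])]
rod/barb V at z=.174: [(50, 86), (55, 158), (60, 157), (65, 99), (69, 88), (74, 83), (79, 82), (84, 83), (89, 85), (94, 152), (99, 154), (104, 153), (109, 134), (114, 107), (119, 106), (124, 140)]
```

The tag's bright top spans r ≈ 44–52 mm, square to the branch. The dark barb spans about 64–91 mm just outside it, and the branch is still over the tongue. The robot is clear, so I hand in.

```bash
python3 -c "
from plant import ctrl
print(ctrl.close_job())"
```

```text
the job is handed in; nothing more can be done
None
```

The job is handed in (no verdict came back): the free branch is over the tongue, the tag hangs upright about 48 mm from the axis with the catch up behind it, and the robot is clear; the highest force I read was about 15 N, while feeling for the rod.

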